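# Move the boot-tree hanger over the end stop to the next rail and seat it

## Robot

A 6-joint arm with a two-finger parallel gripper is mounted at the origin on the work surface. World frame = base frame: x ahead of the robot, y to its left, z up, the work surface at z = 0. Lengths are in m, angles in rad, forces in N, time in s.
With the tool pointing down it reaches from about 0.225 to 0.875 m from the base axis. Payload 3.4 kg.
Tool frame: the origin (TCP) lies at the very end of the fingers, on their centre line; the grasp point (between the pads) lies 19 mm behind it; z points along the fingers, y is the line along which they close (so a half turn about z gives the same grasp; the last joint's range is limited). The gripper opens to 85 mm and grips with 20 to 120 N. Pads are 22 mm wide; open, the fingers measure 114 mm over their backs; the gripper's body (76 mm by 85 mm) begins 54 mm behind the grasp point. The pads swing forward as they close: fully open they stand 13 mm farther back than shut.
Start: joints at [1.046, 0.276, 1.505, -0, 1.361, -0.121], TCP at [0.226, 0.529, 0.231] pointing down, gripper open.
Joint ranges: [-2.89, 2.89], [-0.75, 2.08], [0.22, 2.7], [-1.18, 4.32], [0.11, 2.71], [-2.7, 2.7]. Speed limits (rad/s): [2.57, 2.57, 3.14, 3.14, 3.14, 3.14].

## Interface

Orientations are given as a unit quaternion [w, x, y, z].
In Python, from rig import manip, get_image, camera_info gives the robot as it stands. The module is installed in compiled form; this text tells all that it offers.
- The arm moves only by the shell command python3 -m crank 'ROWS' [FORCE]. ROWS is a JSON object of lists of equal length, an entry for each row: "translation": the shift along the tool's x, y, z in mm, a list of three; "roll": the turn about the tool's z in rad; "fingers": the opening, from 0 (shut) to 1 (fully open). A call has 1 to 8 rows; each row shifts and turns the commanded pose from where the row before left it, along the tool's axes as they then stand; what a row does not reach is not made up. A row lasts 1/10 s, in which the tool goes at most 50 mm and 8.59 degrees, less where a joint would pass 70% of its speed; a pose out of reach is approached as far as the arm can. A call is refused whole if a number of a shift passes 50 or a number of a turn 0.15, either way. A call with a gripper value outside its range is refused whole. The fingers move at their own pace and stop on an object; FORCE is the grip in N (left out, the last holds). Time passes only in rows, so rows that do not move let the fingers close. It gives the time, the measured TCP pose, the force, the opening and the grip force at its end, in the units of the state.
- manip.get_state(): the state, without advancing time (a new reading comes with each control period).
- get_image(name): name is "scene" or "top"; returns the picture (384x512x3 uint8, blue, green, red); there is no depth.
- camera_info(name): a dict with "mtx" (3x3 intrinsics, pixels), "D" ([k1, k2, p1, p2, k3] as OpenCV has them; the pictures are not rectified), "rvec" (rotation vector, rad) and "tvec" (3), from world to camera coordinates, as OpenCV has them. Camera axes: x right, y down, z forward; pixel columns grow to the right and rows downward; lengths in m; the calibration is good to about 2 mm. A picture is of the moment at which its call begins. camera_info takes no time and is no camera call.
- manip.sign_off(): hands the job in; it is judged then, once.
The state is a dict: "clock": time; "qpos": joint angles; "qd": joint speeds; "effort": joint torques, N m; "position": TCP position; "ee_rot": TCP orientation; "contact_force": force on the tool from outside, world axes, zero at the start; "moment": the same for the moment, N m; "width": finger opening in m; "gripper_force": force on a finger pad.
Only numpy, scipy, OpenCV 4.12 (cv2) and the standard library are available. Lean on these libraries where they do the work, as an engineer would, in place of code of your own. Each camera call takes 0.05 s, during which the arm holds its last target. There are 200 camera calls.

## Task

The orange-tabbed hanger with the two cedar boot trees hangs on the first rail (red end stops). Lift it over the red end stop nearest the blue-ended rail, hang it on the open front part of that rail, then slide it under the blue hold-down strips until it comes up against the rubber bumper, whose setting you must feel for; press it there with a light, steady push of about 8 newtons for a second, never ramming or forcing it against the rails, and let go, leaving it touching the bumper. Leave the bowl, the organizer and the boot jack where they are.

Things in the scene. Friction and masses are not known exactly. Their poses are not given: they have to be found in the camera images.
- hanger: Loose, 0.2-0.34 kg. Black slippery (about 0.25) inverted-U saddle 60 long (its y, along the rail), 46 wide (x), roof 6 thick; slot 17 wide between cheeks 22 deep, flared to 23 at the bottom. Origin: mid underside of the roof, the point resting on the rail top; z up. Below, cedar boot trees each side: |x| 12.5 to 22.5, |y| to 26, down to 115 below the origin. Symmetric about x and y
- tab (a point): Middle of the hanger's orange grip tab, 40 above the hanger's origin: tab 14 thick (x), 40 long (y), from 20 to 60 above that origin, on a neck 10 thick and 60 long; axes as hanger. Pushed along here with its full weight on the rail the saddle tips and drags a little; with the weight just taken up it runs free
- rail_a: First rail, fixed, on two 10 mm square posts. Origin at its foot below the rail's middle, z up; the rail (10 wide in x, 14 high) runs along its y from -80 to +80, top 175 above the origin. Red end stops (10 wide, 8 long, 16 above the rail top) at y = -76 and +76. The next rail lies 25 to 55 beyond the -y end
- stop_a (a point): Top middle of the first rail's red end stop on the next rail's side, 16 above the rail top; axes as rail_a
- rail_b: Next rail, fixed on two posts; a little higher or lower, aside and turned relative to the first. Origin at foot level below its open near end, z up; the rail (10 wide, 14 high) runs along its -y from 0 to -220, top 175 above the origin. No stop at the near end; a blue end block, 56 wide, at the far one. Nothing here stands over 20 above the rail top
- landing_b (a point): On the rail top in the middle of the open front part of the next rail (its y = -55); axes as rail_b
- mouth_b (a point): On the rail top where the two blue hold-down strips begin (y = -135 of rail_b). They run on to the end block, 9.2 above the rail top (3.2 over the saddle's roof), at |x| 12 to 26; a 24 wide slot between them passes the hanger's neck. Flared up over 15 before this point. Axes as rail_b
- home_b (a point): On the rail top (y = -190 of rail_b): the hanger's origin when it touches a bumper that is screwed right in; when the bumper is out, up to 30 short of here (towards +y). Axes as rail_b
- bumper: Socket of the rubber bumper at the end of the next rail, origin at y = -220 of rail_b, rail-top height. The bumper's stiff face (20 wide, 10 below to 18 above the rail top) is screwed out 0 to 30 from here towards the hanger, each time differently and not reported: find it by feel. It stays put, gives under 1 mm at 8 N. A white button stands 4 proud of it on a soft spring (under 0.3 N)
- bowl: Tan ceramic bowl of coins, 130 across, 50 high; origin under its middle. Leave alone
- organizer: Green plastic button organizer with flip-top lids, 90 x 170 x 36; origin under its middle. Leave alone
- boot_jack: Black plastic boot jack about 300 x 110, 50 high; origin under its middle. Leave alone
There are look-alikes about, which are no part of the job. What is shaped like the hanger but pink or yellow is not meant.

How it is judged:
By the outcome, as a careful person would: the job done as asked, in the order asked, and still so for the second after the job is handed in, with the robot touching nothing.
It also fails if it takes over 64 s, if anything falls off the work surface, if the arm or the gripper's body presses on something with over 40 N, if the wrist force passes 120 N, or if a joint passes its speed limit or range.

## Working session

There is one attempt and no reset: what is moved stays moved. The work goes in short steps, Python scripts to look and compute and a shell command to move; the robot and the scene stay as the last step left them, time stands still between calls to the robot, and variables do not carry over. Pictures are saved under pics/ and viewed, at most 10 in all, crops included, and the job is handed in when it is done.

```bash
mkdir -p pics; ls; python3 - <<'E'
from rig import manip,get_image,camera_info
import cv2,numpy as np
print(manip.get_state())
for n in("scene","top"):
    im=get_image(n);cv2.imwrite(f"pics/{n}0.png",im)
    c=camera_info(n);R=cv2.Rodrigues(np.array(c["rvec"]))[0];print(n,c["mtx"],c["D"],(-R.T@np.array(c["tvec"]).ravel()),R)
E
```

```text
pics
{'clock': 0.0, 'qpos': array([ 1.04602240e+00,  2.76572946e-01,  1.50615363e+00, -9.33547308e-06,
        1.36066320e+00, -1.21013951e-01]), 'qd': array([ 0.00065409, -0.00014523,  0.00150389, -0.00022809,  0.00218412,
        0.00046249]), 'effort': array([ 5.92268170e-04, -4.16767859e+01, -2.45810902e+01, -3.39542876e-04,
        1.11317620e-02,  2.83531278e-06]), 'position': array([0.22565407, 0.52829728, 0.2304441 ]), 'ee_rot': array([-2.80795799e-04,  2.00510451e-01,  9.79691151e-01, -8.53571690e-04]), 'contact_force': array([ 0.48880793, -0.89305267, -0.10666693]), 'moment': array([ 0.01332894, -0.0445269 , -0.01325538]), 'gripper_force': 0.0, 'width': 0.08556917664555967}
scene [[416.33624725   0.         257.85977593]
 [  0.         416.33624725 187.39312642]
 [  0.           0.           1.        ]] [-0.07444827  0.          0.          0.          0.        ] [ 1.52496641 -0.1331971   0.76869545] [[ 0.1011863   0.99458109  0.02387017]
 [ 0.53368185 -0.0340153  -0.84500097]
 [-0.83961003  0.0982416  -0.53423176]]
top [[409.10705705   0.         259.72699517]
 [  0.         409.10705705 184.00766082]
 [  0.           0.           1.        ]] [-0.08347683  0.          0.          0.          0.        ] [ 0.39456423 -0.02964302  1.20638007] [[ 0.01861533 -0.999706   -0.01553673]
 [-0.98458937 -0.01562682 -0.17418261]
 [ 0.17388861  0.01853976 -0.98459079]]
```

View pics/scene0.png

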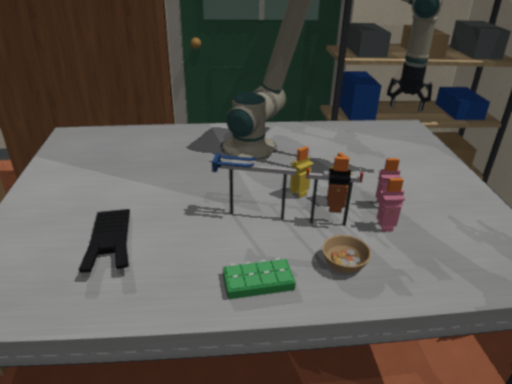

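View pics/top0.png

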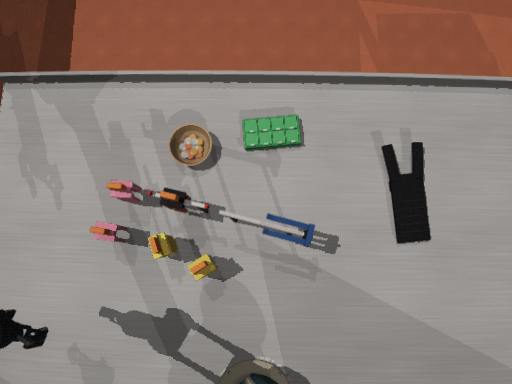

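The top picture shows the hanger near (172,199), rail A running from (149,192) to (208,210), and rail B from (221,213) to (308,235). I'll enlarge both views.

```bash
python3 - <<'E'
import cv2,numpy as np
a=cv2.imread("pics/top0.png")[175:255,135:335];b=cv2.imread("pics/scene0.png")[142:227,200:375]
a=cv2.resize(a,None,fx=4,fy=4,interpolation=3)[:310];b=cv2.resize(b,(800,389),interpolation=3)[:285]
cv2.imwrite("pics/crop0.png",np.vstack([a[:, :800],b]))
E
```

```text
(no output)
```

View pics/crop0.png

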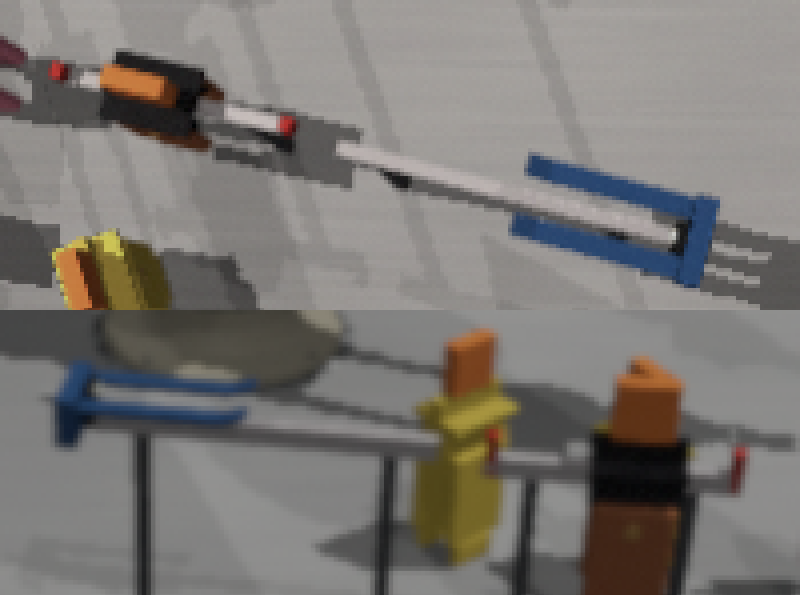

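```bash
cat >h.py <<'E'
import cv2,numpy as np
from rig import camera_info
C={n:camera_info(n) for n in("scene","top")}
def proj(n,P):
    c=C[n];return cv2.projectPoints(np.array(P,float).reshape(-1,3),np.array(c["rvec"]),np.array(c["tvec"]),np.array(c["mtx"]),np.array(c["D"]))[0].reshape(-1,2)
def place(p,L):
    x,y,z,a=p;c,s=np.cos(a),np.sin(a);L=np.atleast_2d(np.array(L,float))/1000
    return np.c_[x+c*L[:,0]-s*L[:,1],y+s*L[:,0]+c*L[:,1],z+L[:,2]]
E
python3 - <<'E'
from h import *
from scipy.optimize import least_squares
T=lambda x,y:(135+(x+.5)/4-.5,175+(y+.5)/4-.5)
S=lambda x,y:(200+(x+.5)/4.571-.5,142+(y-310+.5)/4.576-.5)
A=[("top",(0,76,189),T(60,71)),("top",(0,-76,189),T(289,125)),("scene",(5,76,191),S(741,450)),("scene",(5,-76,191),S(492,432))]
B=[("top",(0,0,175),T(338,149)),("top",(26,-120,188),T(530,155)),("top",(-26,-120,188),T(513,235)),("top",(28,-220,190),T(697,198)),("top",(-28,-220,190),T(676,284)),
("scene",(5,0,175),S(441,437)),("scene",(26,-120,189),S(246,412)),("scene",(-12,-120,189),S(256,382))]
for nm,F,z in(("A",A,0),("B",B,0)):
    f=lambda p:np.concatenate([proj(n,place(p,l))[0]-q for n,l,q in F])
    r=least_squares(f,[.4,.1,z,-.2],loss="soft_l1");print(nm,r.x.round(4),r.fun.reshape(-1,2).round(1).tolist())
    np.save(nm,r.x)
# tab: top face centre
H=[("top",(0,0,235),T(140,83)),("top",(0,20,235),T(105,77)),]
pa=np.load("A.npy")
for y in (-20,0,20,30,40): print(y,proj("top",place(pa,[[0,y,235]])),proj("scene",place(pa,[[0,y,215]])))
print(T(103,78),T(175,88),S(648,410))
E
```

```text
A [ 0.5329  0.1971 -0.002  -0.2106] [[-0.7, -0.1], [-0.5, -0.2], [-0.9, 0.2], [-0.5, -0.0]]
B [ 0.5033  0.0911  0.0062 -0.2484] [[-0.1, -0.3], [0.5, 0.2], [-0.8, 0.5], [-1.9, -0.8], [-2.3, -0.2], [-1.5, -0.8], [-1.4, 0.0], [-1.5, 0.3]]
-20 [[181.29602646 198.18252188]] [[327.4566907  161.46005542]]
0 [[173.38850508 196.33158923]] [[334.61993745 161.99536994]]
20 [[165.51485248 194.48637386]] [[341.79256816 162.53280784]]
30 [[161.59117305 193.56601785]] [[345.38209428 162.80230427]]
40 [[157.67649361 192.64721978]] [[348.97359447 163.07230885]]
(160.375, 194.125) (178.375, 196.625) (341.37267556333404, 163.4624125874126)
```

```bash
cat >>h.py <<'E'
from scipy.spatial.transform import Rotation as Ro
def go(target,yaw,p=None):
    "remaining move in tool axes (mm, after roll) ; yaw = world angle of tool y"
    from rig import manip
    s=manip.get_state();w,x,y,z=s["ee_rot"];R=Ro.from_quat([x,y,z,w]);ty=R.as_matrix()[:,1]
    d=(yaw-np.arctan2(ty[1],ty[0])+np.pi/2)%np.pi-np.pi/2
    D=np.array(target)-s["position"]
    zt=[0,0,-1];Y=np.array([np.cos(yaw),np.sin(yaw),0]);X=np.cross(Y,zt)
    print("t",round(s["clock"],2),"pos",s["position"].round(4),"roll",round(-d,3),"mm xyz",(1000*np.array([X@D,Y@D,-D[2]])).round(1),"F",s["contact_force"].round(1),"w",round(s["width"],4),"gf",s["gripper_force"],"tilt",R.as_matrix()[:2,2].round(3))
E
python3 -m crank '{"translation":[[0,0,-30],[0,0,-30],[0,0,-20],[0,0,0],[0,0,0],[0,0,0],[0,0,0],[0,0,0]],"roll":[0.14,0.14,0.14,0.14,0.14,0.14,0.14,0.14],"fingers":[0.5,0.5,0.5,0.5,0.5,0.5,0.5,0.5]}' 30
python3 -m crank '{"translation":[[0,0,0],[0,0,0]],"roll":[0.14,0.12],"fingers":[0.5,0.5]}'
python3 - <<'E'
from h import *
pa=np.load("A.npy");t=place(pa,[[0,12,175]])[0]
print(t);go(t+[0,0,.125],pa[3])
E
```

```text
clock: 0.9
position: [0.2258, 0.5285, 0.3108]
ee_rot: [0.0, 0.692, 0.722, -0.001]
contact_force: [0.1, 0.1, -0.6]
width: 0.0425
gripper_force: 0.0
clock: 1.1
position: [0.2258, 0.5285, 0.3108]
ee_rot: [0.0, 0.78, 0.626, -0.001]
contact_force: [0.4, -0.9, -0.5]
width: 0.0425
gripper_force: 0.0
[0.53537576 0.20888488 0.172961  ]
t 1.1 pos [0.2258 0.5285 0.3108] roll -0.008 mm xyz [-247.9  369.5   12.8] F [ 0.4 -0.9 -0.5] w 0.0425 gf 0.0 tilt [-0.001 -0.001]
```

```bash

python3 -m crank '{"translation":[[-25,37,0],[-25,37,0],[-25,37,0],[-25,37,0],[-25,37,0],[-25,37,0],[-25,37,0],[-25,37,0]],"roll":[0,0,0,0,0,0,0,0],"fingers":[0.5,0.5,0.5,0.5,0.5,0.5,0.5,0.5]}' >/dev/null
python3 -m crank '{"translation":[[-24,36,0],[-24,37,0],[0,0,0],[0,0,0]],"roll":[0,0,0,0],"fingers":[0.5,0.5,0.5,0.5]}'
python3 - <<'E'
from h import *
from rig import get_image
pa=np.load("A.npy");t=place(pa,[[0,12,175]])[0]
go(t+[0,0,.125],pa[3])
a=get_image("top");b=get_image("scene")
def crop(a,u,v,w,h,k):return cv2.resize(a[v:v+h,u:u+w],None,fx=k,fy=k,interpolation=3)
cv2.imwrite("pics/c1.png",np.hstack([crop(a,130,150,80,100,5),crop(b,300,100,80,100,5)]))
E
```

```text
clock: 2.3
position: [0.5343, 0.2077, 0.3104]
ee_rot: [-0.001, 0.779, 0.627, -0.001]
contact_force: [-0.3, 0.3, 0.8]
width: 0.0428
gripper_force: 0.0
t 2.3 pos [0.5343 0.2077 0.3104] roll -0.005 mm xyz [ 1.4  0.8 12.5] F [-0.3  0.3  0.8] w 0.0428 gf 0.0 tilt [-0.002  0.   ]
```

View pics/c1.png

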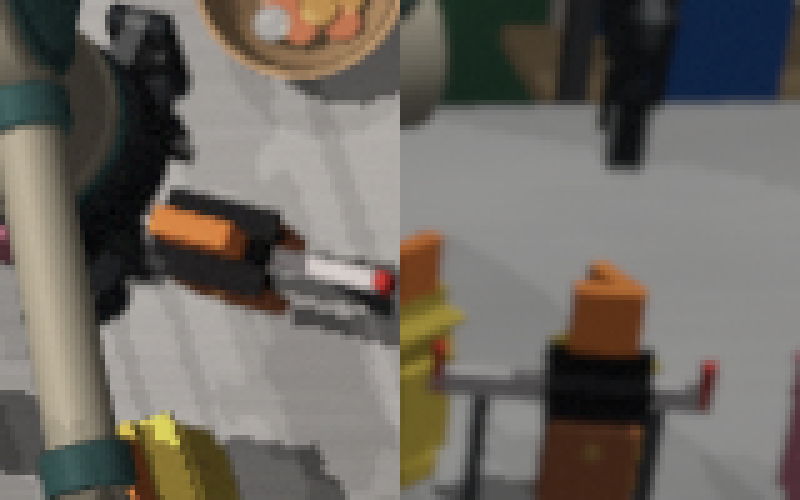

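The gripper is above the tab, whose top is near scene crop (610,270), with the fingertips at (625,165). The alignment is within the opening, so I go down and grip.

```bash

python3 -m crank '{"translation":[[1,0,30],[0,1,30],[0,0,25],[0,0,15],[0,0,12],[0,0,0]],"roll":[0,0,0,0,0,0],"fingers":[0.5,0.5,0.5,0.5,0.5,0.5]}' 
python3 -m crank '{"translation":[[0,0,0],[0,0,0],[0,0,0],[0,0,0],[0,0,0],[0,0,0]],"roll":[0,0,0,0,0,0],"fingers":[0,0,0,0,0,0]}' 40
python3 -m crank '{"translation":[[0,0,-2],[0,0,-2],[0,0,-2],[0,0,-2],[0,0,0],[0,0,0]],"roll":[0,0,0,0,0,0],"fingers":[0,0,0,0,0,0]}'
```

```text
clock: 3.0
position: [0.5336, 0.2099, 0.1979]
ee_rot: [-0.001, 0.778, 0.629, -0.001]
contact_force: [-0.4, 0.0, -0.1]
width: 0.0424
gripper_force: 0.0
clock: 3.6
position: [0.5362, 0.2096, 0.2006]
ee_rot: [0.0, 0.778, 0.628, 0.001]
contact_force: [0.5, 1.3, 6.2]
width: 0.0133
gripper_force: 40.2
clock: 4.2
position: [0.5353, 0.2091, 0.2072]
ee_rot: [-0.0, 0.778, 0.628, -0.0]
contact_force: [-0.5, 1.5, -3.1]
width: 0.0135
gripper_force: 39.0
```

```bash

python3 -m crank '{"translation":[[0,0,-15],[0,0,-20],[0,0,-25],[0,0,-25],[0,0,-25],[0,0,-15],[0,0,-5],[0,0,0]],"roll":[0,0,0,0,0,0,0,0],"fingers":[0,0,0,0,0,0,0,0]}'
python3 - <<'E'
from h import *
from rig import get_image
pb=np.load("B.npy");t=place(pb,[[0,-55,175]])[0]
print(t);go(t+[0,0,.16],pb[3])
a=get_image("top");b=get_image("scene")
def crop(a,u,v,w,h,k):return cv2.resize(a[v:v+h,u:u+w],None,fx=k,fy=k,interpolation=3)
cv2.imwrite("pics/c2.png",np.hstack([crop(a,120,130,100,120,4),crop(b,290,90,100,120,4)]))
E
```

```text
clock: 5.0
position: [0.5355, 0.2092, 0.3376]
ee_rot: [0.0, 0.778, 0.628, 0.0]
contact_force: [-0.6, 0.1, -2.2]
width: 0.0131
gripper_force: 39.4
[0.48980619 0.03780805 0.18117978]
t 5.0 pos [0.5355 0.2092 0.3376] roll 0.035 mm xyz [-177.3   -2.1   -3.5] F [-0.6  0.1 -2.2] w 0.0131 gf 39.38430905342102 tilt [0.001 0.   ]
```

View pics/c2.png

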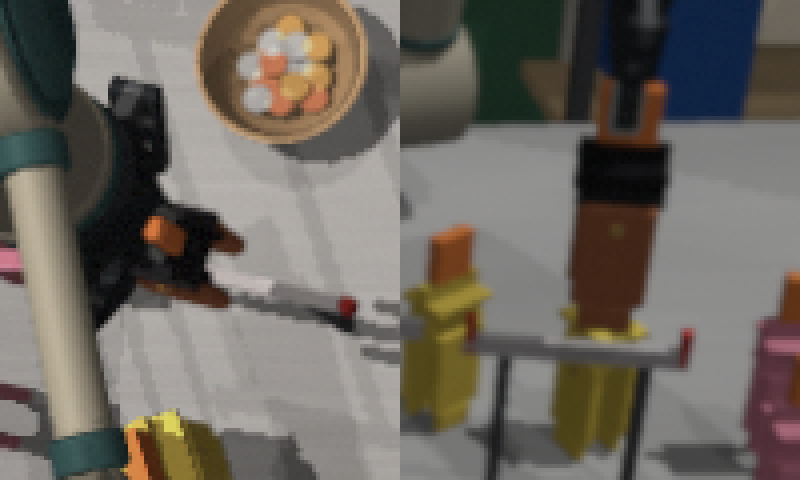

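The hanger hangs straight and squarely in the grip (tab at scene crop (631,110), tree bottoms near (602,330), clear of the rail), so I carry it over to rail B.

```bash

python3 -m crank '{"translation":[[0,0,-4],[-15,0,0],[-35,0,0],[-40,0,0],[-40,-2,0],[-32,0,0],[-15,0,0],[0,0,0]],"roll":[0.035,0,0,0,0,0,0,0],"fingers":[0,0,0,0,0,0,0,0]}'
python3 -m crank '{"translation":[[0,0,0],[0,0,0]],"roll":[0,0],"fingers":[0,0]}'
python3 - <<'E'
from h import *
from rig import get_image
pb=np.load("B.npy");t=place(pb,[[0,-55,175]])[0]
go(t+[0,0,.16],pb[3])
a=get_image("top");b=get_image("scene")
def crop(a,u,v,w,h,k):return cv2.resize(a[v:v+h,u:u+w],None,fx=k,fy=k,interpolation=3)
cv2.imwrite("pics/c3.png",np.hstack([crop(a,200,150,130,110,3),crop(b,210,80,130,110,3)]))
E
```

```text
clock: 5.9
position: [0.4884, 0.0353, 0.3406]
ee_rot: [0.0, 0.79, 0.613, -0.001]
contact_force: [-0.5, -0.1, -2.8]
width: 0.0131
gripper_force: 39.4
clock: 6.1
position: [0.4899, 0.0385, 0.3409]
ee_rot: [-0.0, 0.789, 0.615, -0.0]
contact_force: [0.9, 1.0, -2.6]
width: 0.0133
gripper_force: 39.4
t 6.1 pos [0.4899 0.0385 0.3409] roll 0.001 mm xyz [-0.7  0.1 -0.2] F [ 0.9  1.  -2.6] w 0.0133 gf 39.358248710632324 tilt [-0.001  0.001]
```

View pics/c3.png

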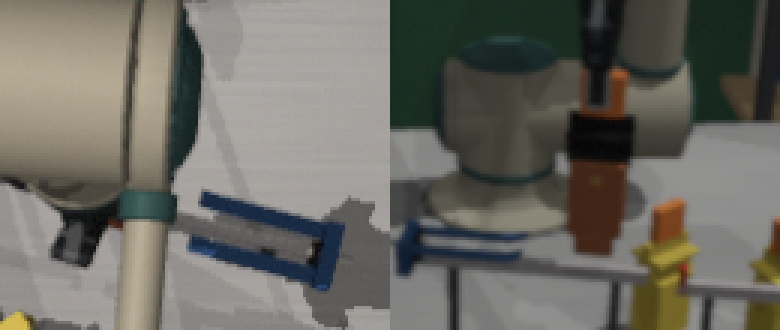

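The hanger is above rail B's open part, left of the strips (strip mouth near top crop (200,215), tree bottoms at scene crop (597,250)). Lowering now.

```bash

python3 -m crank '{"translation":[[0,0,15],[0,0,20],[0,0,20],[0,0,20],[0,0,15],[0,0,10],[0,0,5],[0,0,0]],"roll":[0,0,0,0,0,0,0,0],"fingers":[0,0,0,0,0,0,0,0]}'
python3 -m crank '{"translation":[[0,0,4],[0,0,4],[0,0,4],[0,0,3],[0,0,0]],"roll":[0,0,0,0,0],"fingers":[0,0,0,0,0]}'
python3 -m crank '{"translation":[[0,0,2],[0,0,2],[0,0,2],[0,0,0]],"roll":[0,0,0,0],"fingers":[0,0,0,0]}'
```

```text
clock: 7.0
position: [0.4899, 0.0384, 0.2359]
ee_rot: [-0.0, 0.789, 0.614, -0.0]
contact_force: [0.5, -0.4, -1.7]
width: 0.0131
gripper_force: 39.3
clock: 7.5
position: [0.4896, 0.038, 0.2209]
ee_rot: [-0.0, 0.789, 0.614, -0.0]
contact_force: [-0.0, 0.9, -2.4]
width: 0.0136
gripper_force: 39.3
clock: 7.9
position: [0.4898, 0.0381, 0.215]
ee_rot: [-0.0, 0.789, 0.614, -0.0]
contact_force: [-0.8, 0.7, -2.3]
width: 0.0133
gripper_force: 39.3
```

```bash

python3 -m crank '{"translation":[[0,0,1.5],[0,0,1.5],[0,0,0]],"roll":[0,0,0],"fingers":[0,0,0]}'
python3 -m crank '{"translation":[[0,0,1.5],[0,0,0]],"roll":[0,0],"fingers":[0,0]}'
python3 -m crank '{"translation":[[0,0,1.5],[0,0,0]],"roll":[0,0],"fingers":[0,0]}'
python3 -m crank '{"translation":[[0,0,1.5],[0,0,0]],"roll":[0,0],"fingers":[0,0]}'
```

```text
clock: 8.2
position: [0.4898, 0.0381, 0.2121]
ee_rot: [-0.0, 0.789, 0.614, -0.0]
contact_force: [-0.1, 0.1, -3.0]
width: 0.0133
gripper_force: 39.3
clock: 8.4
position: [0.4899, 0.0381, 0.2106]
ee_rot: [-0.0, 0.789, 0.614, -0.0]
contact_force: [-0.4, 0.6, -2.8]
width: 0.0131
gripper_force: 39.3
clock: 8.6
position: [0.4898, 0.0381, 0.2091]
ee_rot: [-0.0, 0.789, 0.614, -0.0]
contact_force: [0.2, 0.3, -3.2]
width: 0.0134
gripper_force: 39.3
clock: 8.8
position: [0.4898, 0.0381, 0.2076]
ee_rot: [-0.0, 0.789, 0.614, -0.0]
contact_force: [0.3, 0.2, -3.5]
width: 0.0134
gripper_force: 39.3
```

```bash

python3 -m crank '{"translation":[[0,0,1.5],[0,0,0]],"roll":[0,0],"fingers":[0,0]}'
python3 -m crank '{"translation":[[0,0,1.5],[0,0,0]],"roll":[0,0],"fingers":[0,0]}'
```

```text
clock: 9.0
position: [0.4899, 0.0381, 0.2061]
ee_rot: [-0.0, 0.789, 0.614, -0.0]
contact_force: [-0.2, 0.1, -3.9]
width: 0.0133
gripper_force: 39.3
clock: 9.2
position: [0.4902, 0.038, 0.2057]
ee_rot: [0.0, 0.789, 0.614, 0.0]
contact_force: [-1.4, -1.0, 3.5]
width: 0.0137
gripper_force: 40.3
```

```bash
python3 - <<'E'
from h import *
from rig import get_image
a=get_image("top");b=get_image("scene")
def crop(a,u,v,w,h,k):return cv2.resize(a[v:v+h,u:u+w],None,fx=k,fy=k,interpolation=3)
cv2.imwrite("pics/c4.png",np.vstack([crop(b,210,110,130,90,6)]))
E
```

```text
(no output)
```

View pics/c4.png

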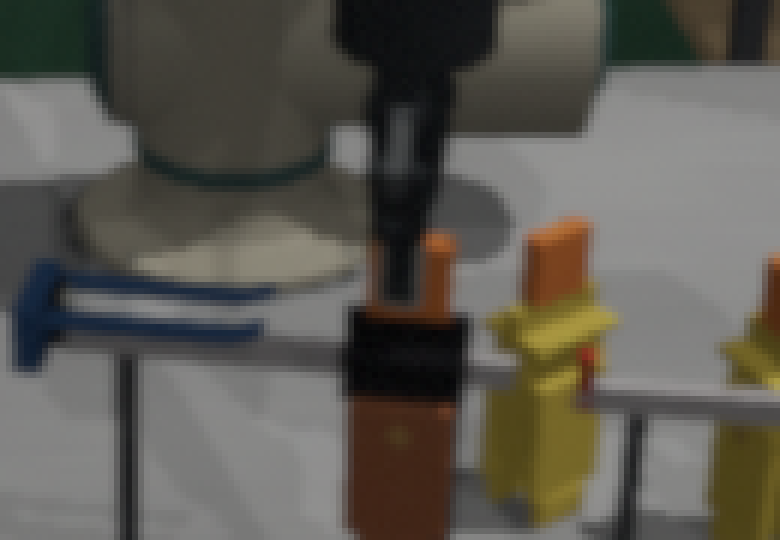

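The saddle is seated on rail B: black saddle at crop (405,355), tab at (414,270), strips at (265,310), and contact at TCP z≈0.206. I take up the weight and start sliding.

```bash

python3 -m crank '{"translation":[[0,0,-1],[0,0,-0.8],[0,0,0]],"roll":[0,0,0],"fingers":[0,0,0]}'
python3 -m crank '{"translation":[[-5,0,0],[-8,0,0],[-8,0,0],[-8,0,0],[-8,0,0],[-5,0,0],[0,0,0]],"roll":[0,0,0,0,0,0,0],"fingers":[0,0,0,0,0,0,0]}'
python3 - <<'E'
from h import *
pb=np.load("B.npy");t=place(pb,[[0,-135,175]])[0];go(t+[0,0,.025],pb[3])
E
```

```text
clock: 9.6
position: [0.4898, 0.0381, 0.2061]
ee_rot: [-0.0, 0.789, 0.614, -0.0]
contact_force: [-0.8, -0.4, -3.5]
width: 0.0134
gripper_force: 39.4
clock: 10.3
position: [0.4795, -0.0035, 0.2067]
ee_rot: [0.0, 0.79, 0.614, 0.0]
contact_force: [-0.2, -0.2, -2.9]
width: 0.0134
gripper_force: 39.4
t 10.3 pos [ 0.4795 -0.0035  0.2067] roll -0.001 mm xyz [-37.5  -0.1   0.5] F [-0.2 -0.2 -2.9] w 0.0134 gf 39.36331808567047 tilt [ 0. -0.]
```

```bash

python3 -m crank '{"translation":[[-4,0,0],[-4,0,0],[-4,0,0],[-4,0,0],[0,0,0]],"roll":[0,0,0,0,0],"fingers":[0,0,0,0,0]}'
python3 -m crank '{"translation":[[-4,0,0],[-4,0,0],[-4,0,0],[-4,0,0],[0,0,0]],"roll":[0,0,0,0,0],"fingers":[0,0,0,0,0]}'
python3 - <<'E'
from h import *
pb=np.load("B.npy");t=place(pb,[[0,-160,175]])[0];go(t+[0,0,.025],pb[3])
from rig import get_image
a=get_image("top");b=get_image("scene")
def crop(a,u,v,w,h,k):return cv2.resize(a[v:v+h,u:u+w],None,fx=k,fy=k,interpolation=3)
cv2.imwrite("pics/c5.png",np.vstack([crop(b,205,120,90,70,6),crop(a,240,190,90,60,6)[:180*2]])[:600+180])
print(cv2.imread("pics/c5.png").shape)
cv2.imwrite("pics/c5.png",cv2.resize(cv2.imread("pics/c5.png"),None,fx=.75,fy=.75))
E
```

```text
clock: 10.8
position: [0.4757, -0.0186, 0.2066]
ee_rot: [0.0, 0.789, 0.614, -0.0]
contact_force: [0.2, 1.0, -2.3]
width: 0.0135
gripper_force: 39.4
clock: 11.3
position: [0.4717, -0.0342, 0.2066]
ee_rot: [0.0, 0.789, 0.614, -0.0]
contact_force: [0.1, -0.1, -2.6]
width: 0.0132
gripper_force: 39.4
t 11.3 pos [ 0.4717 -0.0342  0.2066] roll -0.0 mm xyz [-30.7  -0.2   0.4] F [ 0.1 -0.1 -2.6] w 0.0132 gf 39.36608970165253 tilt [-0. -0.]
(780, 540, 3)
```

View pics/c5.png

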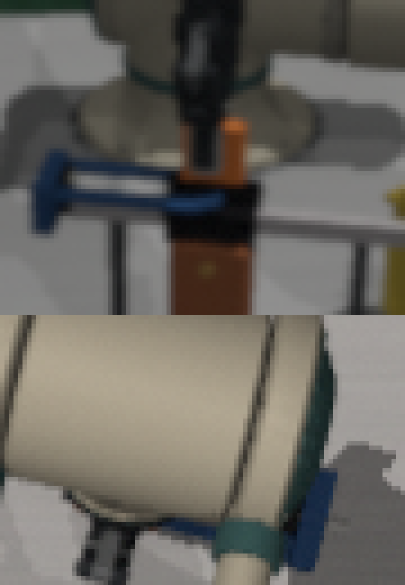

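The saddle is under the strips (strip tip over it at crop (215,200)) with no side load. Continuing gently.

```bash

python3 -m crank '{"translation":[[-3,0,0],[-3,0,0],[-3,0,0],[-3,0,0],[-3,0,0],[-3,0,0],[0,0,0]],"roll":[0,0,0,0,0,0,0],"fingers":[0,0,0,0,0,0,0]}'
python3 -m crank '{"translation":[[-2,0,0],[-2,0,0],[-2,0,0],[-2,0,0]],"roll":[0,0,0,0],"fingers":[0,0,0,0]}'
python3 -m crank '{"translation":[[-1,0,0],[-1,0,0],[-1,0,0],[-1,0,0]],"roll":[0,0,0,0],"fingers":[0,0,0,0]}'
```

```text
clock: 12.1
position: [0.4673, -0.0515, 0.2066]
ee_rot: [0.0, 0.789, 0.614, -0.0]
contact_force: [0.2, 0.4, -3.6]
width: 0.0136
gripper_force: 39.4
clock: 12.5
position: [0.4654, -0.059, 0.2066]
ee_rot: [-0.0, 0.789, 0.614, 0.0]
contact_force: [0.1, 0.1, -1.7]
width: 0.0136
gripper_force: 39.4
clock: 12.9
position: [0.4644, -0.0628, 0.2066]
ee_rot: [-0.0, 0.789, 0.614, 0.0]
contact_force: [0.1, -0.3, -1.7]
width: 0.0135
gripper_force: 39.4
```

Now at y≈-159. Stepping at 1 mm per row (10 mm/s) in short calls.

```bash

python3 -m crank '{"translation":[[-1,0,0],[-1,0,0],[-1,0,0]],"roll":[0,0,0],"fingers":[0,0,0]}' | grep -E "pos|cont"

```

```text
position: [0.4637, -0.0657, 0.2066]
contact_force: [0.6, 0.1, -3.2]
```

```bash

python3 -m crank '{"translation":[[-1,0,0],[-1,0,0],[-1,0,0]],"roll":[0,0,0],"fingers":[0,0,0]}' | grep -E "pos|cont"

```

```text
position: [0.463, -0.0687, 0.2066]
contact_force: [-0.3, 0.7, -2.4]
```

```bash

python3 -m crank '{"translation":[[-1,0,0],[-1,0,0]],"roll":[0,0],"fingers":[0,0]}' | grep -E "pos|cont"

```

```text
position: [0.4625, -0.0706, 0.2066]
contact_force: [-0.0, 0.4, -2.1]
```

```bash

python3 -m crank '{"translation":[[-1,0,0],[-0.5,0,0]],"roll":[0,0],"fingers":[0,0]}' | grep -E "pos|cont"

```

```text
position: [0.4621, -0.0721, 0.2066]
contact_force: [-0.2, -0.3, -2.9]
```

```bash

python3 -m crank '{"translation":[[-1,0,0],[-0.5,0,0]],"roll":[0,0],"fingers":[0,0]}' | grep -E "pos|cont"

```

```text
position: [0.4617, -0.0735, 0.2066]
contact_force: [-0.3, -0.0, -2.8]
```

```bash

python3 -m crank '{"translation":[[-1,0,0],[-0.5,0,0]],"roll":[0,0],"fingers":[0,0]}' | grep -E "pos|cont"

```

```text
position: [0.4614, -0.075, 0.2066]
contact_force: [-0.2, -0.6, -3.0]
```

```bash

python3 -m crank '{"translation":[[-1,0,0],[-0.5,0,0]],"roll":[0,0],"fingers":[0,0]}' | grep -E "pos|cont"

```

```text
position: [0.461, -0.0764, 0.2066]
contact_force: [-0.0, -0.7, -3.0]
```

```bash

python3 -m crank '{"translation":[[-1,0,0],[-1,0,0]],"roll":[0,0],"fingers":[0,0]}' | grep -E "pos|cont"

```

```text
position: [0.4605, -0.0784, 0.2066]
contact_force: [-0.3, 0.8, -3.1]
```

```bash

python3 -m crank '{"translation":[[-1,0,0],[-1,0,0]],"roll":[0,0],"fingers":[0,0]}' | grep -E "pos|cont"

```

```text
position: [0.46, -0.0803, 0.2066]
contact_force: [-0.6, 0.5, -2.7]
```

```bash

python3 -m crank '{"translation":[[-1,0,0],[-1,0,0]],"roll":[0,0],"fingers":[0,0]}' | grep -E "pos|cont"

```

```text
position: [0.4595, -0.0822, 0.2066]
contact_force: [-0.2, 1.0, -2.2]
```

```bash

python3 -m crank '{"translation":[[-1,0,0],[-0.5,0,0]],"roll":[0,0],"fingers":[0,0]}' | grep -E "pos|cont"

```

```text
position: [0.4592, -0.0837, 0.2066]
contact_force: [-0.4, -0.0, -2.3]
```

```bash

python3 -m crank '{"translation":[[-1,0,0],[-1,0,0]],"roll":[0,0],"fingers":[0,0]}' | grep -E "pos|cont"

```

```text
position: [0.4587, -0.0856, 0.2066]
contact_force: [-0.4, 0.0, -2.7]
```

```bash

python3 -m crank '{"translation":[[-1,0,0],[-1,0,0]],"roll":[0,0],"fingers":[0,0]}' | grep -E "pos|cont"

```

```text
position: [0.4582, -0.0876, 0.2066]
contact_force: [-0.6, 0.6, -2.1]
```

```bash

python3 -m crank '{"translation":[[-1,0,0],[-1,0,0]],"roll":[0,0],"fingers":[0,0]}' | grep -E "pos|cont"

```

```text
position: [0.4577, -0.0895, 0.2066]
contact_force: [0.2, 0.9, -2.7]
```

```bash

python3 -m crank '{"translation":[[-1,0,0],[-1,0,0]],"roll":[0,0],"fingers":[0,0]}' | grep -E "pos|cont"

```

```text
position: [0.4572, -0.0914, 0.2066]
contact_force: [-0.0, 1.0, -2.3]
```

```bash

python3 -m crank '{"translation":[[-1,0,0],[-1,0,0]],"roll":[0,0],"fingers":[0,0]}' | grep -E "pos|cont"

```

```text
position: [0.4567, -0.0934, 0.2066]
contact_force: [0.2, -0.1, -2.2]
```

```bash

python3 -m crank '{"translation":[[-1,0,0],[-1,0,0]],"roll":[0,0],"fingers":[0,0]}' | grep -E "pos|cont"

```

```text
position: [0.4564, -0.0947, 0.2066]
contact_force: [1.1, 3.6, -1.9]
```

Contact. I hold and read again.

```bash

python3 -m crank '{"translation":[[-0.4,0,0],[0,0,0],[0,0,0]],"roll":[0,0,0],"fingers":[0,0,0]}' | grep -E "pos|cont"

```

```text
position: [0.4563, -0.0948, 0.2066]
contact_force: [1.2, 4.7, -2.0]
```

```bash

python3 -m crank '{"translation":[[-0.3,0,0],[-0.3,0,0],[0,0,0]],"roll":[0,0,0],"fingers":[0,0,0]}' | grep -E "pos|cont"

```

```text
position: [0.4563, -0.0949, 0.2067]
contact_force: [2.1, 6.2, -0.9]
```

```bash

python3 -m crank '{"translation":[[-0.3,0,0],[0,0,0],[0,0,0]],"roll":[0,0,0],"fingers":[0,0,0]}' | grep -E "pos|cont"

```

```text
position: [0.4563, -0.0949, 0.2067]
contact_force: [2.3, 6.9, -1.3]
```

```bash

python3 -m crank '{"translation":[[-0.15,0,0],[0,0,0],[0,0,0],[0,0,0],[0,0,0],[0,0,0],[0,0,0],[0,0,0]],"roll":[0,0,0,0,0,0,0,0],"fingers":[0,0,0,0,0,0,0,0]}' | grep -E "pos|cont"
python3 -m crank '{"translation":[[0,0,0],[0,0,0],[0,0,0],[0,0,0],[0,0,0],[0,0,0]],"roll":[0,0,0,0,0,0],"fingers":[0,0,0,0,0,0]}' | grep -E "pos|cont|clo"

```

```text
position: [0.4563, -0.0949, 0.2067]
contact_force: [2.0, 7.7, -1.8]
clock: 18.8
position: [0.4563, -0.0949, 0.2067]
contact_force: [1.7, 7.3, -1.4]
```

```bash

python3 -m crank '{"translation":[[0.4,0,0.3],[0.4,0,0.3],[0,0,0.2],[0,0,0]],"roll":[0,0,0,0],"fingers":[0,0,0,0]}' | grep -E "pos|cont"

```

```text
position: [0.4564, -0.0948, 0.2059]
contact_force: [2.1, 5.7, -1.9]
```

```bash

python3 -m crank '{"translation":[[0.3,0,0.3],[0.2,0,0.2],[0,0,0]],"roll":[0,0,0],"fingers":[0,0,0]}' | grep -E "pos|cont"

```

```text
position: [0.4564, -0.0948, 0.2058]
contact_force: [0.8, 5.7, 1.3]
```

```bash

python3 -m crank '{"translation":[[0.3,0,-0.2],[0,0,0]],"roll":[0,0],"fingers":[0,0]}' | grep -E "pos|cont"
python3 -m crank '{"translation":[[0,0,0],[0,0,0],[0,0,0],[0,0,0],[0,0,0]],"roll":[0,0,0,0,0],"fingers":[0.3,0.4,0.4,0.4,0.4]}' 
python3 - <<'E'
from h import *
from rig import get_image
b=get_image("scene")
cv2.imwrite("pics/c6.png",cv2.resize(b[120:190,190:290],None,fx=7,fy=7,interpolation=3))
E
```

```text
position: [0.4564, -0.0948, 0.2058]
contact_force: [-0.0, 5.2, 0.6]
clock: 20.2
position: [0.4563, -0.0954, 0.2055]
ee_rot: [0.0, 0.789, 0.614, -0.0]
contact_force: [0.0, 0.1, -0.3]
width: 0.0342
gripper_force: 0.0
```

View pics/c6.png

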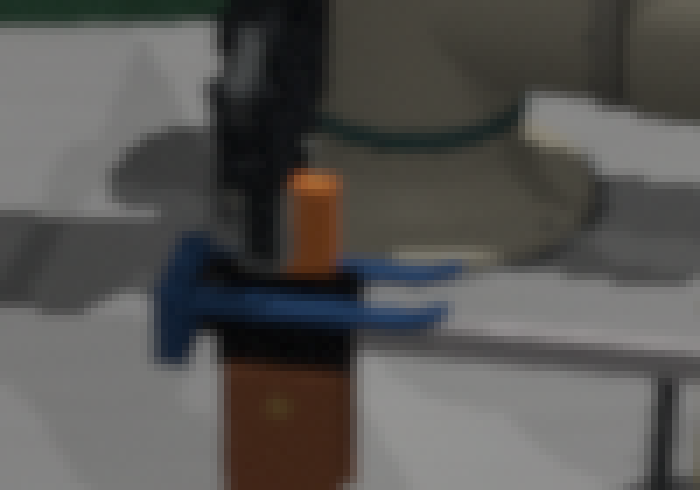

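The fingers are open and clear of the tab. The hanger sits straight under the strips near the end block (saddle crop 215–355). I withdraw upward.

```bash

python3 -m crank '{"translation":[[0,0,-5],[0,0,-15],[0,0,-25],[0,0,-30],[0,0,-30],[0,0,-30],[0,0,0],[0,0,0]],"roll":[0,0,0,0,0,0,0,0],"fingers":[0.4,0.4,0.4,0.4,0.4,0.4,0.4,0.4]}' 
python3 - <<'E'
from h import *
from rig import get_image
b=get_image("scene")
cv2.imwrite("pics/c7.png",cv2.resize(b[120:190,190:290],None,fx=7,fy=7,interpolation=3))
E
```

```text
clock: 21.05
position: [0.4564, -0.0952, 0.3412]
ee_rot: [0.001, 0.789, 0.614, 0.0]
contact_force: [-0.6, -0.1, -0.3]
width: 0.0342
gripper_force: 0.0
```

View pics/c7.png

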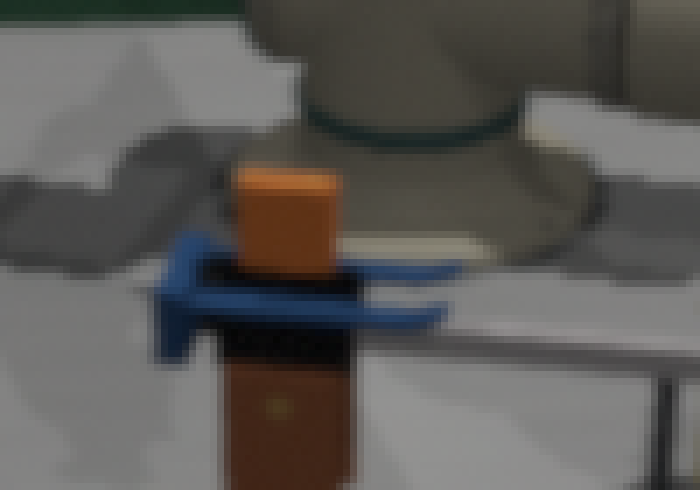

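The hanger hangs straight against the end, with the tab at crop (290,220) and the saddle in the same place as before withdrawal. Handing in.

```bash
python3 -c "
from rig import manip
print(manip.sign_off())"
```

```text
the job is handed in; nothing more can be done
None
```

The hanger is on the blue-ended rail, under the hold-down strips and up against the bumper; I pressed it there at about 7.5 N for just over a second, let go, and handed the job in at about 21 s without touching the bowl, organizer or boot jack.

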